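# Sweep the loose nuts off the torque stand into the parts tray

### The arm

A 6-joint arm with a two-finger parallel gripper is mounted at the origin on the work surface. World frame = base frame: x ahead of the robot, y to its left, z up, the work surface at z = 0. Lengths are in m, angles in degrees, forces in N, time in s.
With the tool pointing down it reaches from about 0.325 to 0.85 m from the base axis. Payload 15.5 kg.
Tool frame: the origin (TCP) lies midway between the tips of the shut fingers; the grasp point (between the pads) lies 19 mm behind it (robot.grip_point_offset is the distance from the TCP to the grasp point, in m); z points along the fingers, y is the line along which they close (so a half turn about z gives the same grasp; the last joint's range is limited). The gripper opens to 91 mm and grips with 3 to 60 N. Pads are 32 mm wide; open, the fingers measure 118 mm over their backs; the gripper's body (76 mm by 178 mm) begins 60 mm behind the grasp point.
Start: joints at [-72.393, 28.281, 77.091, -0, 74.628, -5.472], TCP at [0.245, -0.575, 0.214] pointing down, gripper open.
Joint ranges: [-166.48, 166.48], [-47.26, 123.95], [12.59, 153.08], [-70.14, 250.14], [6.76, 159.57], [-176.63, 176.63]. Speed limits (degrees/s): [108.29, 108.29, 147.25, 172.46, 172.46, 172.46].

### API

Orientations are given as a 3x3 rotation matrix whose columns are the frame's x, y, z axes.
In Python, from cell import robot gives the robot as it stands. The module is installed in compiled form; this text tells all that it offers.
- The arm moves only by the tool arm_command, never from a script. Its argument "plan" is a list of rows, each a list of 7 numbers: the turn, a rotation vector about the world's x, y, z in degrees, then the shift along the world's x, y, z in m, then the closure, from 0 (fully open) to 1 (shut). In form: [[wx, wy, wz, x, y, z, gripper], ...]. A call has 1 to 20 rows; each row shifts and turns the commanded pose from where the row before left it; what a row does not reach is not made up. A row lasts 1/8 s, in which the tool goes at most 62.5 mm and 10.7 degrees, less where a joint would pass 70% of its speed; a pose out of reach is approached as far as the arm can. A call is refused whole if a number of a shift passes 0.0625 or a number of a turn 10.7, either way. A call with a gripper value outside its range is refused whole. The fingers move at their own pace and stop on an object; "force" is the grip in N (left out, the last holds). Time passes only in rows, so rows that do not move let the fingers close. It gives the time, the measured TCP pose, the force, the opening and the grip force at its end, in the units of the state.
- robot.read_state(): the state, without advancing time (a new reading comes with each control period).
- robot.get_image(name): name is "side" or "top" or "wrist"; returns a dict with "frame" (400x640x3 uint8, red, green, blue), "depth" (400x640 float32, m along the optical axis (not along the pixel's ray), 0 where there is no reading), "fx", "fy", "cx", "cy" (pixels), "k1" (the pictures are not rectified: a ray, as slopes to the right and down, at radius r is drawn at 1 + k1 r^2 times it, then the intrinsics apply), "R" (3x3) and "t" (3): a world point X has camera coordinates R X + t. Camera axes: x right, y down, z forward; pixel columns grow to the right and rows downward; lengths in m; the calibration is good to about 2 mm. A picture is of the moment at which its call begins.
- robot.sign_off(): hands the job in; it is judged then, once.
The state is a dict: "time": time; "qpos": joint angles; "joint_vel": joint speeds; "effort": joint torques, N m; "eef_pos": TCP position; "eef_rot": TCP orientation; "wrist_force": force on the tool from outside, world axes, zero at the start; "ft_torque": the same for the moment, N m; "grip_width": opening from 0.0 (shut) to 1.0 (fully open); "finger_force": force on a finger pad.
Only numpy, scipy, OpenCV 4.12 (cv2) and the standard library are available. Lean on these libraries where they do the work, as an engineer would, in place of code of your own. Each camera call takes 0.05 s, during which the arm holds its last target. There are 200 camera calls.

### The job

Before the torque test stand is run, clear its blue base plate: with your fingertips, gently sweep the three loose steel nuts along the plate and over its edge into the steel parts tray that stands against it, so that all three lie in the tray. Only push the nuts: do not pick up, pinch or press down on any of them. Leave everything else standing where it is, including the tray and the spare coupling half and the socket on the plate, and do not bump the drill, torque sensor, coupling and brake of the stand.

Things in the scene. Friction and masses are not known exactly. Their poses are not given: they have to be found in the camera images.
- nut1_mid (a point): M16 hexagon nut, bright steel with a dark bore, 24 mm across the flats (27.7 mm across the corners), 14.8 mm high, about 33 g, lying flat on the blue plate, at any yaw. This point is its centre (7.4 mm above what it lies on); z is the nut's axis. It slides when pushed, and tips into the tray once its centre is pushed some 10 mm past the plate's edge.
- nut2_mid (a point): M16 hexagon nut, bright steel with a dark bore, 24 mm across the flats (27.7 mm across the corners), 14.8 mm high, about 33 g, lying flat on the blue plate, at any yaw. This point is its centre (7.4 mm above what it lies on); z is the nut's axis. It slides when pushed, and tips into the tray once its centre is pushed some 10 mm past the plate's edge.
- nut3_mid (a point): M16 hexagon nut, bright steel with a dark bore, 24 mm across the flats (27.7 mm across the corners), 14.8 mm high, about 33 g, lying flat on the blue plate, at any yaw. This point is its centre (7.4 mm above what it lies on); z is the nut's axis. It slides when pushed, and tips into the tray once its centre is pushed some 10 mm past the plate's edge.
- tray: Open steel parts tray, 200 (its x) by 115 (its y) by 44 mm high, walls and floor 3 mm, 0.6 kg, loose on the bench. Rim 6 mm lower than the plate's top. It stands against the plate's +y (left) or -y (right) end, 2.5 mm from it, long side along that end, axes parallel to the plate's. Origin: centre of its underside.
- plate: Blue base plate of the test stand, fixed, 400 (its x) by 460 mm (its y), flat top 50 mm above the bench. Origin: on the bench under its centre; x points away from the robot when unturned, z up. Nuts and coupling half are nearest the robot (plate x -0.17 to -0.06 m). The ends that nuts can go over are at plate y = +0.23 and -0.23 m.
- rig: Machinery fixed on the plate's far half, its shaft line parallel to the plate's y at plate x = 0.12 m, 178 mm high: blue drill (off the -y end), red torque sensor, coupling, white finned brake (plate y 0.155 to 0.276). Nearest the robot: sensor at plate x = 0.078, drill 0.08, brake 0.025. Tallest point 275 mm above the bench. Origin as the plate's.
- hub: Spare half of a jaw coupling, aluminium, 40 mm diameter, 39 mm high with three jaws upwards, 0.12 kg, standing loose on the plate among the nuts, and possibly between a nut and the tray. Leave it alone. Origin: centre of its underside; z up.
- socket: Wrench socket, steel, 28 mm diameter, 42 mm high, 0.09 kg, standing loose on the plate between the nuts and the machinery. Leave it alone. Origin: centre of its underside; z up.
- readout: Black torque read-out with a green screen, lying on the bench at the plate's other end from the tray, 75 (its x) by 110 (its y) by 30 mm high, 0.35 kg. Leave it alone. Origin: centre of its underside.
- controller: White brake controller with red digits and a dial, 45 (its x) by 85 (its y) by 90 mm high, on the bench to the left. Leave it alone. Origin: centre of its underside.
- screwdriver: Screwdriver with red handle lying on the plate along the front of the machinery (plate x about 0.05 m), about 200 mm long, handle 26 mm thick. Leave it alone.
- spray: Spray can with yellow label, 65 mm diameter, 190 mm high, standing on the bench to the right. Leave it alone. Origin: centre of its underside.

How it is judged (in metres and radians):
At the end, for the whole second after the job is handed in: The centres of all three nuts are within the inner walls of the tray (heaped on one another or not, centre at most 56 mm above the bench), touching the plate no longer; the tray is within 15 mm of where it stood, and every bystander within 12 mm and upright (within 0.2 rad) (x of nut1_mid in the frame of tray between -0.095 and 0.095 m and y of nut1_mid in the frame of tray between -0.0525 and 0.0525 m and z of nut1_mid in the frame of tray between 0 and 0.056 m and contact force between each of nut1, nut2, nut3 and plate below 0.05 N and x of nut2_mid in the frame of tray between -0.095 and 0.095 m and y of nut2_mid in the frame of tray between -0.0525 and 0.0525 m and z of nut2_mid in the frame of tray between 0 and 0.056 m and x of nut3_mid in the frame of tray between -0.095 and 0.095 m and y of nut3_mid in the frame of tray between -0.0525 and 0.0525 m and z of nut3_mid in the frame of tray between 0 and 0.056 m and distance of each of hub, socket, readout, controller, screwdriver, spray from where it was at the start of the episode below 0.012 m and distance of tray from where it was at the start of the episode below 0.015 m and angle between each of hub, socket, spray, controller's own z axis and vertical below 0.2 rad).
It fails at once if a nut is lifted more than 20 mm off the plate (height (world z) of any of nut1_mid, nut2_mid, nut3_mid above 0.0775 m).
It fails at once if a nut is pinched or pressed hard (more than 15 N from the fingers) (contact force between the fingers and nut1 above 15 N or contact force between the fingers and nut2 above 15 N or contact force between the fingers and nut3 above 15 N).
It fails at once if a bystander is shifted by more than 12 mm, or a standing one tipped by more than 0.35 rad (distance of any of hub, socket, readout, controller, screwdriver, spray from where it was at the start of the episode above 0.012 m or angle between any of hub, socket, spray, controller's own z axis and vertical above 0.35 rad).
It fails at once if the tray is shoved by more than 15 mm (distance of tray from where it was at the start of the episode above 0.015 m).
It fails at once if the machinery of the stand is bumped with more than 5 N (contact force between any of the arm, the fingers and rig above 5 N).
It also fails if it takes over 72 s, if anything falls off the work surface, if the arm or the gripper's body presses on something with over 40 N, if the wrist force passes 120 N, or if a joint passes its speed limit or range.

## Working session

There is one attempt and no reset: what is moved stays moved. The work goes in short steps, Python scripts to look and compute and a tool call to move; the robot and the scene stay as the last step left them, time stands still between calls to the robot, and variables do not carry over. Pictures are saved under pics/ and viewed, at most 10 in all, crops included, and the job is handed in when it is done.

Besides the shell and the picture viewer there is one more tool, called after "Call:" as name(argument=value, ...), one argument or row to a line, values as JSON. arm_command: Moves the arm, as the interface text tells. Its arguments: {"type":"object","properties":{"plan":{"type":"array","items":{"type":"array","items":{"type":"number"}}},"force":{"type":"number"}},"required":["plan"]}

```bash
mkdir -p pics; cat > h.py <<'E'
import numpy as np, cv2
from cell import robot
def world(im,u,v,z=None):
    x=(u-im["cx"])/im["fx"]; y=(v-im["cy"])/im["fy"]; k=im["k1"]
    a,b=x,y
    for _ in range(10):
        s=1+k*(a*a+b*b); a,b=x/s,y/s
    R=np.array(im["R"]);t=np.array(im["t"])
    C=-R.T@t; d=R.T@np.array([a,b,1.])
    if z is None: return C+d*im["depth"][int(round(v)),int(round(u))]
    return C+d*(z-C[2])/d[2]
E
python3 - <<'E'
from h import *
import pickle
for n in ("top","side"):
    im=robot.get_image(n); pickle.dump(im,open(n+".pkl","wb"))
    cv2.imwrite(f"pics/{n}0.png",im["frame"][:,:,::-1]); print(n,-np.array(im["R"]).T@im["t"])
s=robot.read_state(); print(s["time"],s["eef_pos"],s["eef_rot"],s["wrist_force"])
E
```

```text
top [0.38666447 0.01398969 1.56597159]
side [ 0.26816194 -0.85332268  0.98655875]
0.1 [ 0.24488493 -0.5746676   0.21338279] [[ 9.19971404e-01  3.91985335e-01 -3.36513792e-04]
 [ 3.91985468e-01 -9.19970824e-01  1.03689651e-03]
 [ 9.68653542e-05 -1.08582365e-03 -9.99999406e-01]] [0.37319677 0.13506007 0.44367255]
```

View pics/top0.png

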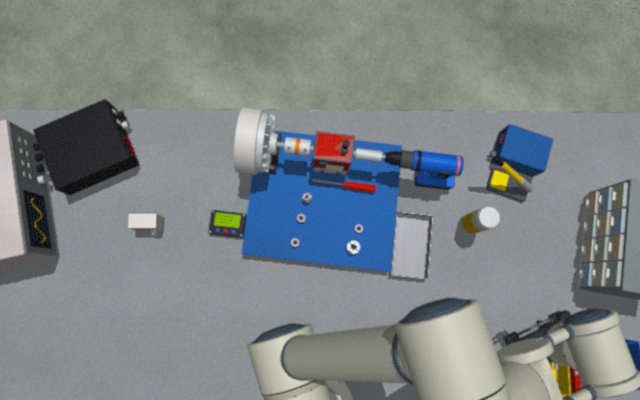

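View pics/side0.png

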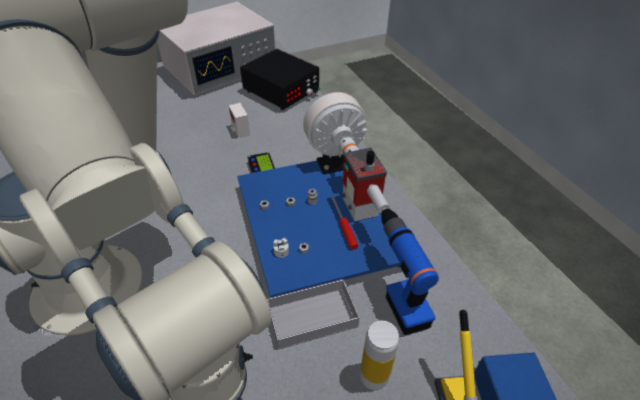

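The tray is at the plate's right end (top 410,245). The nuts are at (301,218), (295,242) and (359,229), with the hub at (354,247) and the socket at (307,198). I'll enlarge that area.

```bash
python3 - <<'E'
import cv2
a=cv2.imread("pics/top0.png")[170:290,235:445]
cv2.imwrite("pics/crop.png",cv2.resize(a,None,fx=3.8,fy=3.8,interpolation=cv2.INTER_CUBIC))
E
```

```text
(no output)
```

View pics/crop.png

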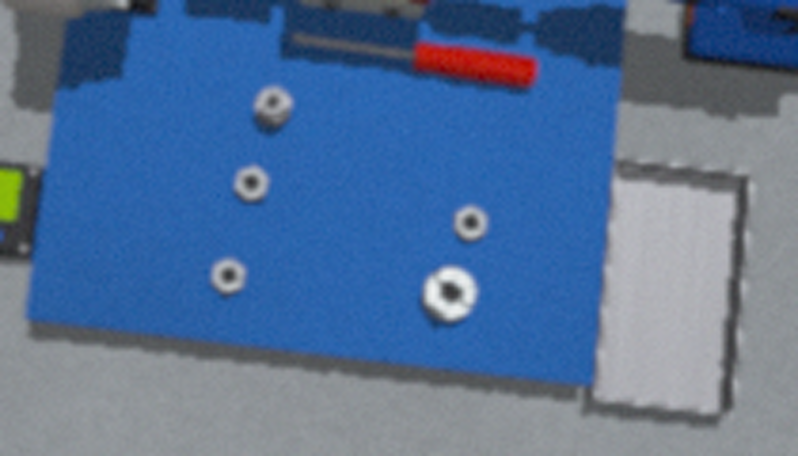

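The crop shows nut A (252,184), nut B (228,276) and nut C (471,222). The hub is at (450,294) and the socket at (272,104). The plate's near corners are (30,320) and (592,385).

```bash
python3 - <<'E'
from h import *
import pickle
im=pickle.load(open("top.pkl","rb"))
P={"A":(252,184,.065),"B":(228,276,.065),"C":(471,222,.065),"hub":(450,294,.085),"socket":(272,104,.092),"nl":(30,320,.05),"nr":(592,385,.05),"fr":(625,20,.05),"tfl":(615,170,.044),"tfr":(747,178,.044),"tnr":(722,413,.044),"sd1":(537,85,.06),"sd2":(415,70,.06),"read":(38,250,.03)}
W={k:world(im,235+u/3.8-.37,170+v/3.8-.37,z) for k,(u,v,z) in P.items()}
ey=W["nl"]-W["nr"]; L=np.linalg.norm(ey); ey/=L; ex=np.array([ey[1],-ey[0],0])
c=(W["nl"]+W["nr"])/2+.2*ex; yaw=np.degrees(np.arctan2(ex[1],ex[0]))
print("len",L,"yaw",yaw,"c",c.round(4),"ex",ex.round(4))
for k,w in W.items(): print(k,w.round(4),"plate",((w-c)@ex).round(4),((w-c)@ey).round(4))
E
```

```text
len 0.45421531048152936 yaw -6.537970737462328 c [ 0.6434 -0.0439  0.05  ] ex [ 0.9935 -0.1139  0.    ]
A [0.579  0.0266 0.065 ] plate -0.072 0.0627
B [0.5049 0.0455 0.065 ] plate -0.1477 0.073
C [ 0.5486 -0.1496  0.065 ] plate -0.0822 -0.1158
hub [ 0.4893 -0.13    0.085 ] plate -0.1432 -0.1031
socket [0.6398 0.0107 0.092 ] plate -0.0098 0.0539
nl [0.4705 0.2045 0.05  ] plate -0.2 0.2271
nr [ 0.4188 -0.2468  0.05  ] plate -0.2 -0.2271
fr [ 0.7185 -0.2818  0.05  ] plate 0.1017 -0.2278
tfl [ 0.5938 -0.2711  0.044 ] plate -0.0233 -0.2313
tfr [ 0.5874 -0.3801  0.044 ] plate -0.0173 -0.3403
tnr [ 0.3964 -0.3526  0.044 ] plate -0.2103 -0.3348
sd1 [ 0.6616 -0.2059  0.06  ] plate 0.0366 -0.1589
sd2 [ 0.6738 -0.1062  0.06  ] plate 0.0373 -0.0584
read [0.5287 0.2017 0.03  ] plate -0.1419 0.231
```

Call:
arm_command(
  plan=[
    [0, 0, 5.5, 0.028, 0.043, 0, 0.85],
    [0, 0, 5.5, 0.028, 0.043, 0, 0.85],
    [0, 0, 5.5, 0.028, 0.043, 0, 0.85],
    [0, 0, 5.5, 0.028, 0.043, 0, 0.85],
    [0, 0, 5.5, 0.028, 0.043, 0, 0.85],
    [0, 0, 5.5, 0.028, 0.043, 0, 0.85],
    [0, 0, 5.5, 0.028, 0.043, 0, 0.85],
    [0, 0, 5.5, 0.028, 0.043, 0, 0.85],
    [0, 0, 5.5, 0.028, 0.043, 0, 0.85],
    [0, 0, 5.5, 0.028, 0.043, 0, 0.85],
    [0, 0, 5.5, 0.029, 0.041, 0, 0.85],
    [0, 0, 0, 0, 0, -0.04, 0.85],
    [0, 0, 0, 0, 0, -0.04, 0.85],
    [0, 0, 0, 0, 0, 0, 0.85],
    [0, 0, 0, 0, 0, 0, 0.85],
  ],
)

```text
time: 1.98
eef_pos: [0.5546, -0.1043, 0.1351]
eef_rot: [[0.112, 0.994, 0.001], [0.994, -0.112, -0.0], [-0.0, 0.001, -1.0]]
wrist_force: [0.6, 0.1, -0.0]
grip_width: 0.149
finger_force: 0.0
```

```bash
python3 - <<'E'
from h import *
s=robot.read_state(); print(s["time"],s["eef_pos"],s["eef_rot"],s["grip_width"])
im=robot.get_image("wrist"); cv2.imwrite("pics/w1.png",im["frame"][:,:,::-1])
im2=robot.get_image("side")["frame"][150:300,200:420,::-1]; cv2.imwrite("pics/s1.png",cv2.resize(im2,None,fx=3,fy=3))
import pickle; pickle.dump(im,open("w1.pkl","wb"))
E
```

```text
1.975 [ 0.55457395 -0.10426844  0.13511549] [[ 1.12051706e-01  9.93701895e-01  9.79026435e-04]
 [ 9.93702365e-01 -1.12051492e-01 -2.70626106e-04]
 [-1.59220302e-04  1.00318500e-03 -9.99999484e-01]] 0.1485340493461835
```

View pics/w1.png

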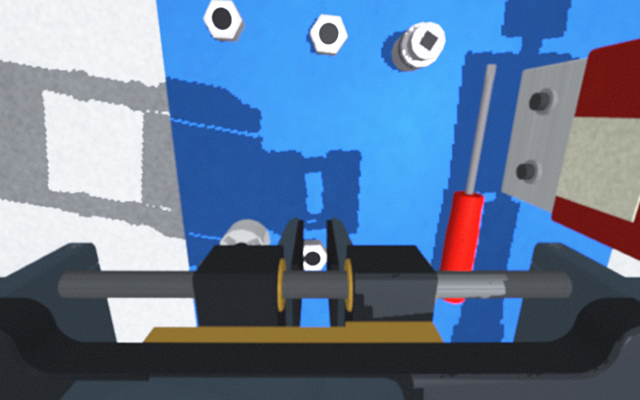

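View pics/s1.png

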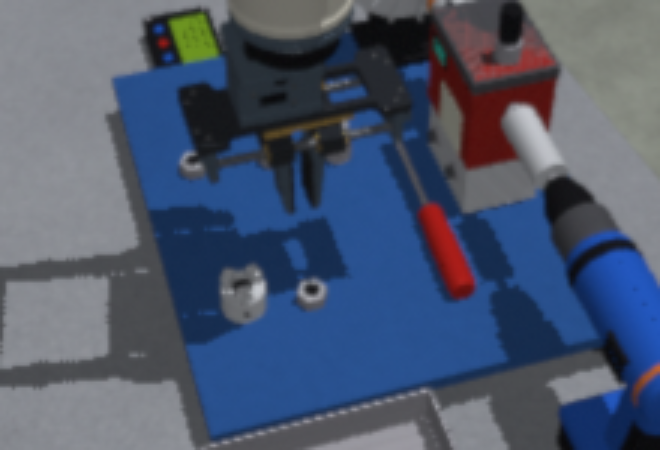

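The fingers straddle nut C's line (313,258), with the hub clear to the left. I'll descend and sweep C.

Call:
arm_command(
  plan=[
    [0, 0, 0, 0, 0, -0.04, 0.85],
    [0, 0, 0, 0, 0, -0.03, 0.85],
    [0, 0, 0, 0, 0, -0.009, 0.85],
    [0, 0, 0, -0.0007, -0.006, 0, 0.85],
    [0, 0, 0, -0.0007, -0.006, 0, 0.85],
    [0, 0, 0, -0.0007, -0.006, 0, 0.85],
    [0, 0, 0, -0.0011, -0.01, 0, 0.85],
    [0, 0, 0, -0.0011, -0.01, 0, 0.85],
    [0, 0, 0, -0.0011, -0.01, 0, 0.85],
    [0, 0, 0, -0.0011, -0.01, 0, 0.85],
    [0, 0, 0, -0.0011, -0.01, 0, 0.85],
    [0, 0, 0, -0.0011, -0.01, 0, 0.85],
    [0, 0, 0, -0.0011, -0.01, 0, 0.85],
    [0, 0, 0, -0.0011, -0.01, 0, 0.85],
    [0, 0, 0, -0.0011, -0.01, 0, 0.85],
    [0, 0, 0, -0.0011, -0.01, 0, 0.85],
    [0, 0, 0, -0.0011, -0.01, 0, 0.85],
    [0, 0, 0, -0.0011, -0.01, 0, 0.85],
    [0, 0, 0, -0.0011, -0.01, 0, 0.85],
    [0, 0, 0, -0.0011, -0.01, 0, 0.85],
  ],
)

```text
time: 4.58
eef_pos: [0.5364, -0.2627, 0.0549]
eef_rot: [[0.112, 0.994, -0.0], [0.994, -0.112, -0.0], [-0.0, 0.0, -1.0]]
wrist_force: [-0.2, 0.1, 0.0]
grip_width: 0.146
finger_force: 0.0
```

```bash
python3 - <<'E'
from h import *
import pickle
im=pickle.load(open("w1.pkl","rb"))
c=np.array([.6434,-.0439,.05]);ex=np.array([.9935,-.1139,0]);ey=np.array([.1139,.9935,0])
for n,u,v in (("A",329,33),("B",222,19),("C",313,258)):
    w=world(im,u,v,.0648); print(n,w.round(4),(w-c)@ex,(w-c)@ey)
s=robot.get_image("side"); cv2.imwrite("pics/s2.png",cv2.resize(s["frame"][150:350,200:420,::-1],None,fx=3,fy=3))
E
```

```text
A [0.5804 0.0252 0.0648] -0.07043446552588695 0.0614891416006325
B [0.5057 0.0427 0.0648] -0.1466537099121517 0.07033645914220953
C [ 0.5489 -0.1509  0.0648] -0.08171482426497281 -0.1170421446548937
```

View pics/s2.png

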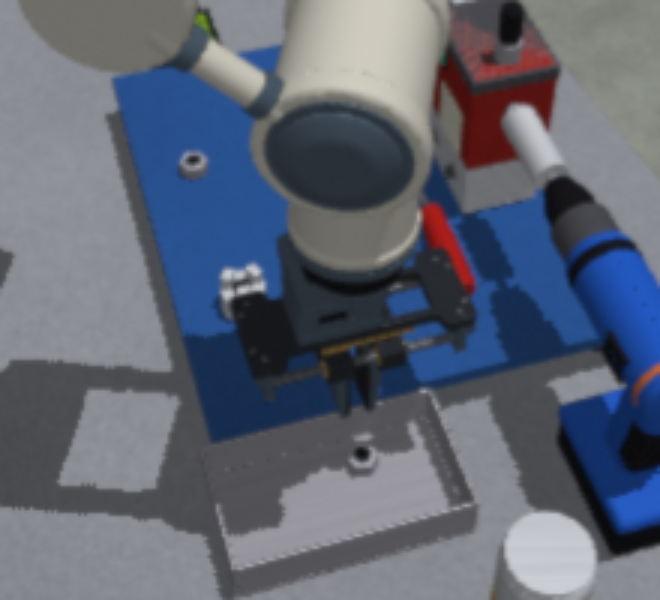

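Nut C lies in the tray (361,458). Now nut A.

Call:
arm_command(
  plan=[
    [0, 0, 0, 0, 0, 0.04, 0.85],
    [0, 0, 0, 0, 0, 0.04, 0.85],
    [0, 0, 0, 0.006, 0.0405, 0, 0.85],
    [0, 0, 0, 0.006, 0.0405, 0, 0.85],
    [0, 0, 0, 0.006, 0.0405, 0, 0.85],
    [0, 0, 0, 0.006, 0.0405, 0, 0.85],
    [0, 0, 0, 0.006, 0.0405, 0, 0.85],
    [0, 0, 0, 0.006, 0.0405, 0, 0.85],
    [0, 0, 0, 0.006, 0.0405, 0, 0.85],
    [0, 0, 0, 0.006, 0.0405, 0, 0.85],
    [0, 0, 0, 0, 0, -0.04, 0.85],
    [0, 0, 0, 0, 0, -0.03, 0.85],
    [0, 0, 0, 0, 0, -0.009, 0.85],
    [0, 0, 0, -0.0007, -0.006, 0, 0.85],
    [0, 0, 0, -0.0007, -0.006, 0, 0.85],
    [0, 0, 0, -0.0007, -0.006, 0, 0.85],
    [0, 0, 0, -0.0016, -0.014, 0, 0.85],
    [0, 0, 0, -0.0016, -0.014, 0, 0.85],
    [0, 0, 0, -0.0016, -0.014, 0, 0.85],
    [0, 0, 0, -0.0016, -0.014, 0, 0.85],
  ],
)

```text
time: 7.12
eef_pos: [0.5759, -0.0131, 0.0559]
eef_rot: [[0.112, 0.994, -0.0], [0.994, -0.112, -0.0], [-0.0, -0.0, -1.0]]
wrist_force: [0.4, 0.4, 0.0]
grip_width: 0.149
finger_force: 0.2
```

Call:
arm_command(
  plan=[
    [0, 0, 0, -0.0016, -0.014, 0, 0.85],
    [0, 0, 0, -0.0016, -0.014, 0, 0.85],
    [0, 0, 0, -0.0016, -0.014, 0, 0.85],
    [0, 0, 0, -0.0016, -0.014, 0, 0.85],
    [0, 0, 0, -0.0016, -0.014, 0, 0.85],
    [0, 0, 0, -0.0016, -0.014, 0, 0.85],
    [0, 0, 0, -0.0016, -0.014, 0, 0.85],
    [0, 0, 0, -0.0016, -0.014, 0, 0.85],
    [0, 0, 0, -0.0016, -0.014, 0, 0.85],
    [0, 0, 0, -0.0016, -0.014, 0, 0.85],
    [0, 0, 0, -0.0016, -0.014, 0, 0.85],
    [0, 0, 0, -0.0016, -0.014, 0, 0.85],
    [0, 0, 0, -0.0016, -0.014, 0, 0.85],
    [0, 0, 0, -0.0016, -0.014, 0, 0.85],
    [0, 0, 0, -0.0016, -0.014, 0, 0.85],
    [0, 0, 0, -0.0011, -0.01, 0, 0.85],
    [0, 0, 0, -0.0011, -0.01, 0, 0.85],
    [0, 0, 0, -0.0011, -0.01, 0, 0.85],
    [0, 0, 0, -0.0011, -0.01, 0, 0.85],
  ],
)

```text
time: 9.5
eef_pos: [0.5475, -0.2626, 0.0559]
eef_rot: [[0.112, 0.994, -0.0], [0.994, -0.112, -0.0], [-0.0, -0.0, -1.0]]
wrist_force: [-0.5, 0.8, 0.6]
grip_width: 0.151
finger_force: 0.0
```

```bash
python3 - <<'E'
from h import *
s=robot.get_image("side"); cv2.imwrite("pics/s3.png",cv2.resize(s["frame"][150:350,200:420,::-1],None,fx=3,fy=3))
E
```

```text
(no output)
```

View pics/s3.png

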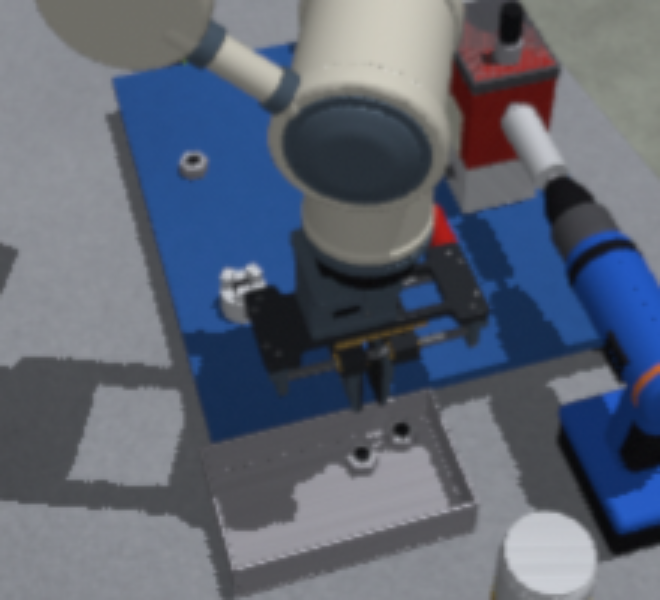

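Nut A is in the tray too (400,432). Now nut B: first a diagonal leg away from the hub's line.

Call:
arm_command(
  plan=[
    [0, 0, 0, 0, 0, 0.04, 0.85],
    [0, 0, 0, 0, 0, 0.04, 0.85],
    [0, 0, 4, -0.0073, 0.0425, 0, 0.85],
    [0, 0, 4, -0.0073, 0.0425, 0, 0.85],
    [0, 0, 4, -0.0073, 0.0425, 0, 0.85],
    [0, 0, 4, -0.0073, 0.0425, 0, 0.85],
    [0, 0, 4, -0.0073, 0.0425, 0, 0.85],
    [0, 0, 4, -0.0073, 0.0425, 0, 0.85],
    [0, 0, 4, -0.0073, 0.0425, 0, 0.85],
    [0, 0, 4, -0.0073, 0.0425, 0, 0.85],
    [0, 0, 0, 0, 0, -0.04, 0.85],
    [0, 0, 0, 0, 0, -0.03, 0.85],
    [0, 0, 0, 0, 0, -0.01, 0.85],
    [0, 0, 0, 0.0026, -0.0054, 0, 0.85],
    [0, 0, 0, 0.0026, -0.0054, 0, 0.85],
    [0, 0, 0, 0.0026, -0.0054, 0, 0.85],
    [0, 0, 0, 0.0043, -0.009, 0, 0.85],
    [0, 0, 0, 0.0043, -0.009, 0, 0.85],
    [0, 0, 0, 0.0043, -0.009, 0, 0.85],
    [0, 0, 0, 0.0043, -0.009, 0, 0.85],
  ],
)

```text
time: 12.05
eef_pos: [0.5145, 0.0251, 0.0559]
eef_rot: [[-0.432, 0.902, -0.0], [0.902, 0.432, -0.0], [0.0, -0.0, -1.0]]
wrist_force: [0.1, 0.7, 0.1]
grip_width: 0.15
finger_force: 0.3
```

Call:
arm_command(
  plan=[
    [0, 0, 0, 0.0043, -0.009, 0, 0.85],
    [0, 0, 0, 0.0043, -0.009, 0, 0.85],
    [0, 0, 0, 0.0043, -0.009, 0, 0.85],
    [0, 0, 0, 0.0043, -0.009, 0, 0.85],
    [0, 0, 0, 0.0043, -0.009, 0, 0.85],
    [0, 0, 0, 0.0043, -0.009, 0, 0.85],
    [0, 0, 0, 0.0043, -0.009, 0, 0.85],
    [0, 0, 0, 0.0022, -0.0045, 0, 0.85],
    [0, 0, 0, 0.0022, -0.0045, 0, 0.85],
    [0, 0, 0, -0.0043, 0.009, 0, 0.85],
    [0, 0, 0, 0, 0, 0, 0.85],
  ],
)

```text
time: 13.42
eef_pos: [0.5437, -0.0362, 0.0559]
eef_rot: [[-0.432, 0.902, -0.001], [0.902, 0.432, 0.0], [0.001, -0.001, -1.0]]
wrist_force: [-0.6, -0.4, 0.1]
grip_width: 0.149
finger_force: 0.0
```

```bash
python3 - <<'E'
from h import *
import pickle
s=robot.get_image("side");w=robot.get_image("wrist"); pickle.dump((s,w),open("b.pkl","wb"))
a=cv2.resize(s["frame"][150:300,200:420,::-1],(528,360)); b=cv2.resize(w["frame"][100:,160:480,::-1],(256,240))
o=np.zeros((360,790,3),np.uint8); o[:,:528]=a; o[:240,530:786]=b; cv2.imwrite("pics/s4.png",o)
E
```

```text
(no output)
```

View pics/s4.png

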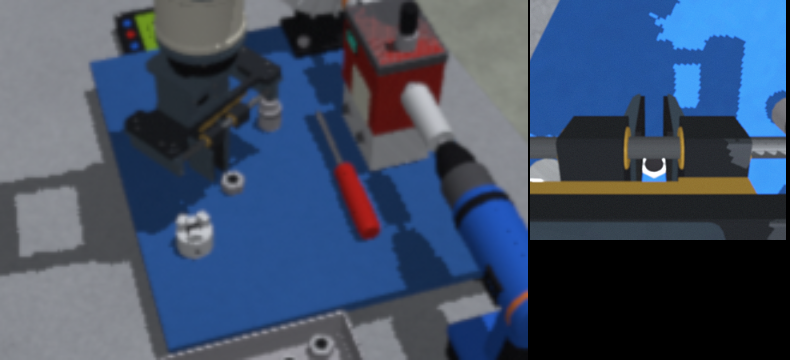

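Nut B is at composite (232,180), i.e. side pixel (296.7,225). The hub (194,236) and socket (268,113) are standing as before.

```bash
python3 - <<'E'
from h import *
import pickle
s,w=pickle.load(open("b.pkl","rb"))
c=np.array([.6434,-.0439,.05]);ex=np.array([.9935,-.1139,0]);ey=np.array([.1139,.9935,0])
for n,im,u,v,z in (("side",s,296.3,224.6,.0648),("wrist",w,160+(655-530)*1.25,100+163*1.25,.0648),("hub",s,200+194/2.4,150+222/2.4,.089)):
    p=world(im,u,v,z); print(n,p.round(4),(p-c)@ex,(p-c)@ey)
p=np.array([.5437,-.0362,.05]);print((p-c)@ex,(p-c)@ey)
E
```

```text
side [ 0.5575 -0.0718  0.0648] -0.08212962833526825 -0.03751411671963566
wrist [ 0.5613 -0.0699  0.0648] -0.07861677074811987 -0.03521282410094992
hub [ 0.4896 -0.1342  0.089 ] -0.14248823771421887 -0.10722011036239856
-0.09992898000000001 -0.0037058800000000017
```

Call:
arm_command(
  plan=[
    [0, 0, -8, 0.0052, 0.0014, 0, 0.85],
    [0, 0, -8, 0.0052, 0.0014, 0, 0.85],
    [0, 0, -8, 0.0052, 0.0014, 0, 0.85],
    [0, 0, -8, 0.0052, 0.0014, 0, 0.85],
    [0, 0, 0, -0.0007, -0.006, 0, 0.85],
    [0, 0, 0, -0.0007, -0.006, 0, 0.85],
    [0, 0, 0, -0.0007, -0.006, 0, 0.85],
    [0, 0, 0, -0.0011, -0.0097, 0, 0.85],
    [0, 0, 0, -0.0011, -0.0097, 0, 0.85],
    [0, 0, 0, -0.0011, -0.0097, 0, 0.85],
    [0, 0, 0, -0.0011, -0.0097, 0, 0.85],
    [0, 0, 0, -0.0011, -0.0097, 0, 0.85],
    [0, 0, 0, -0.0011, -0.0097, 0, 0.85],
    [0, 0, 0, -0.0011, -0.0097, 0, 0.85],
    [0, 0, 0, -0.0011, -0.0097, 0, 0.85],
    [0, 0, 0, -0.0011, -0.0097, 0, 0.85],
    [0, 0, 0, -0.0011, -0.0097, 0, 0.85],
    [0, 0, 0, -0.0011, -0.0097, 0, 0.85],
    [0, 0, 0, -0.0011, -0.0097, 0, 0.85],
    [0, 0, 0, -0.0011, -0.0097, 0, 0.85],
  ],
)

```text
time: 16.02
eef_pos: [0.5487, -0.1763, 0.0559]
eef_rot: [[0.112, 0.994, -0.0], [0.994, -0.112, 0.0], [0.0, -0.0, -1.0]]
wrist_force: [0.7, -0.0, -1.8]
grip_width: 0.149
finger_force: 0.1
```

Call:
arm_command(
  plan=[
    [0, 0, 0, 0.0011, 0.0099, 0, 0.85],
    [0, 0, -8.3, 0.0048, -0.0022, 0, 0.85],
    [0, 0, -8.3, 0.0048, -0.0022, 0, 0.85],
    [0, 0, -8.4, 0.0048, -0.0022, 0, 0.85],
    [0, 0, 0, -0.0031, -0.0051, 0, 0.85],
    [0, 0, 0, -0.0031, -0.0051, 0, 0.85],
    [0, 0, 0, -0.0052, -0.0085, 0, 0.85],
    [0, 0, 0, -0.0052, -0.0085, 0, 0.85],
    [0, 0, 0, -0.0052, -0.0085, 0, 0.85],
    [0, 0, 0, -0.0052, -0.0085, 0, 0.85],
    [0, 0, 0, -0.0052, -0.0085, 0, 0.85],
    [0, 0, 0, -0.0052, -0.0085, 0, 0.85],
    [0, 0, 0, -0.0052, -0.0085, 0, 0.85],
    [0, 0, 0, -0.0052, -0.0085, 0, 0.85],
    [0, 0, 0, -0.0052, -0.0085, 0, 0.85],
    [0, 0, 0, 0, 0, 0, 0.85],
    [0, 0, 0, 0, 0, 0.04, 0.85],
    [0, 0, 0, 0, 0, 0.04, 0.85],
    [0, 0, 0, 0, 0, 0.04, 0.85],
    [0, 0, 0, 0, 0, 0, 0.85],
  ],
)

```text
time: 18.52
eef_pos: [0.5129, -0.2597, 0.1788]
eef_rot: [[0.521, 0.853, 0.005], [0.854, -0.521, -0.003], [0.0, 0.005, -1.0]]
wrist_force: [0.4, -0.1, -0.5]
grip_width: 0.15
finger_force: 0.0
```

```bash
python3 - <<'E'
from h import *
s=robot.get_image("side"); cv2.imwrite("pics/s5.png",cv2.resize(s["frame"][150:350,200:420,::-1],None,fx=3,fy=3))
E
```

```text
(no output)
```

View pics/s5.png

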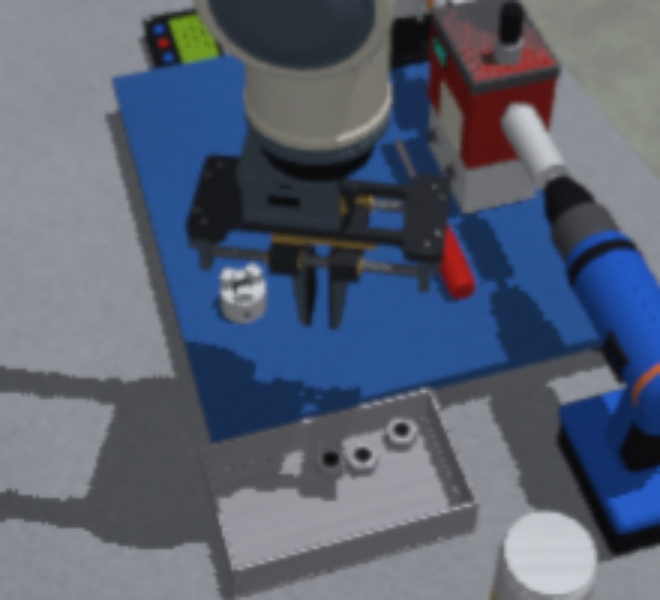

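All three nuts lie in the tray (331,458; 362,457; 401,431). The tray and hub are unmoved.

```bash
python3 -c "
from cell import robot
print(robot.sign_off())"
```

```text
the job is handed in; nothing more can be done
None
```

All three nuts are in the tray and the job is handed in at about 18.6 s; the last picture showed the tray and hub unmoved, and I saw no contact with the stand's machinery.

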